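# Find the stop weight that still grips

## Task

Only one of the three look-alike stop weights still has a sole that grips. Drag each of them at least 6 cm across the grey board, feeling how hard it drags; keep it standing, do not press down on it, and leave it where its drag ends. When all three have been dragged, lift the one that drags hardest and set it gently flat in the middle of the sloping wooden rest, where it must stay put without sliding down; leave the other two standing on the board, and leave the timer and the jar alone.

Things in the scene. Friction and masses are not known exactly. Their poses are not given: they have to be found in the camera images.
- stop_a_center (a point): one of three look-alike stop weights, about 0.7 kg each, standing on the board: square steel base 60 x 60 mm on a thin dark sole, base top 24 mm above the underside, a 24 mm wide nut up to 32 mm, then an upright round stud of 16 mm diameter up to 64 mm. This point is its centre, 32 mm above its underside on the stud's axis; x and y run square to the base's sides
- stop_b_center (a point): one of three look-alike stop weights, about 0.7 kg each, standing on the board: square steel base 60 x 60 mm on a thin dark sole, base top 24 mm above the underside, a 24 mm wide nut up to 32 mm, then an upright round stud of 16 mm diameter up to 64 mm. This point is its centre, 32 mm above its underside on the stud's axis; x and y run square to the base's sides
- stop_c_center (a point): one of three look-alike stop weights, about 0.7 kg each, standing on the board: square steel base 60 x 60 mm on a thin dark sole, base top 24 mm above the underside, a 24 mm wide nut up to 32 mm, then an upright round stud of 16 mm diameter up to 64 mm. This point is its centre, 32 mm above its underside on the stud's axis; x and y run square to the base's sides
- board: smooth grey laminate board fixed on the worktop, 200 (x) x 340 (y) x 14 mm thick; origin at the centre of its underside. The weights stand in a row along its y, towards its far (+x) side, with free board on their near side. On it the gripping weight (in any of the places) needs about 4 to 6 N to slide, each worn one only 1 to 2 N
- slope (a point): centre of the upper face of the fixed wooden rest left of the board: a panel 170 x 180 mm that rises away from the robot at 22 degrees, 6 mm lip along its low near edge. The point lies 46 mm above the worktop; its x axis runs up the slope, y along the panel's 180 mm width, z square out of the face. Worn weights slide down it, the gripping one stays
- timer: round twist timer, 62 mm across and 37 mm tall, a loose bystander between board and rest; origin under its centre.
- jar: low round cream jar with lid, 84 mm across and 27 mm tall, a loose bystander behind the board; origin under its centre.

How it is judged:
On the way:
1. all three weights have been dragged at least 40 mm from their starts and still stand on the board (distance of each of stop_a_center, stop_b_center, stop_c_center from where it was at the start of the episode above 0.04 m and height (world z) of each of stop_a_center, stop_b_center, stop_c_center below 0.054 m), for 0.2 s.
At the end, for the whole second after the job is handed in: One weight rests flush (within 0.1 rad) on the slope, its centre within 35 mm down, 40 mm up and 45 mm sideways of the slope's middle (only the gripping one stays there); the other two stand upright on the board, each 40 mm or more from its start; all at rest (((x of stop_a_center in the frame of slope between -0.035 and 0.04 m and y of stop_a_center in the frame of slope between -0.045 and 0.045 m and z of stop_a_center in the frame of slope below 0.037 m and angle between the z axis of stop_a and the z axis of slope, either way round below 0.1 rad and x of stop_b_center in the frame of board between -0.1 and 0.1 m and y of stop_b_center in the frame of board between -0.17 and 0.17 m and height (world z) of each of stop_b_center, stop_c_center below 0.052 m and angle between each of stop_b_center, stop_c_center's own z axis and vertical below 0.12 rad and distance of each of stop_b_center, stop_c_center from where it was at the start of the episode above 0.04 m and x of stop_c_center in the frame of board between -0.1 and 0.1 m and y of stop_c_center in the frame of board between -0.17 and 0.17 m) or (x of stop_b_center in the frame of slope between -0.035 and 0.04 m and y of stop_b_center in the frame of slope between -0.045 and 0.045 m and z of stop_b_center in the frame of slope below 0.037 m and angle between the z axis of stop_b and the z axis of slope, either way round below 0.1 rad and x of stop_a_center in the frame of board between -0.1 and 0.1 m and y of stop_a_center in the frame of board between -0.17 and 0.17 m and height (world z) of each of stop_a_center, stop_c_center below 0.052 m and angle between each of stop_a_center, stop_c_center's own z axis and vertical below 0.12 rad and distance of each of stop_a_center, stop_c_center from where it was at the start of the episode above 0.04 m and x of stop_c_center in the frame of board between -0.1 and 0.1 m and y of stop_c_center in the frame of board between -0.17 and 0.17 m) or (x of stop_c_center in the frame of slope between -0.035 and 0.04 m and y of stop_c_center in the frame of slope between -0.045 and 0.045 m and z of stop_c_center in the frame of slope below 0.037 m and angle between the z axis of stop_c and the z axis of slope, either way round below 0.1 rad and x of stop_a_center in the frame of board between -0.1 and 0.1 m and y of stop_a_center in the frame of board between -0.17 and 0.17 m and height (world z) of each of stop_a_center, stop_b_center below 0.052 m and angle between each of stop_a_center, stop_b_center's own z axis and vertical below 0.12 rad and distance of each of stop_a_center, stop_b_center from where it was at the start of the episode above 0.04 m and x of stop_b_center in the frame of board between -0.1 and 0.1 m and y of stop_b_center in the frame of board between -0.17 and 0.17 m)) and linear speed of each of stop_a, stop_b, stop_c below 0.02 m/s); the robot touches nothing.
It fails at once if before all three have been dragged, a weight (about 7 N) is pressed onto the board with more than 30 N (contact force between any of stop_a, stop_b, stop_c and board above 30 N and distance of any of stop_a_center, stop_b_center, stop_c_center from where it was at the start of the episode below 0.04 m).
It fails at once if a weight is banged down on the rest with more than 80 N, or tipped over (contact force between any of stop_a, stop_b, stop_c and rest above 80 N or angle between any of stop_a_center, stop_b_center, stop_c_center's own z axis and vertical above 0.8 rad).
It fails at once if a weight is lifted 15 mm off the board before all three have been dragged 40 mm ((height (world z) of stop_a_center above 0.061 m and distance of any of stop_b_center, stop_c_center from where it was at the start of the episode below 0.04 m) or (height (world z) of stop_b_center above 0.061 m and distance of any of stop_a_center, stop_c_center from where it was at the start of the episode below 0.04 m) or (height (world z) of stop_c_center above 0.061 m and distance of any of stop_a_center, stop_b_center from where it was at the start of the episode below 0.04 m)).
It fails at once if a weight has slid down the rest to its lip ((x of stop_a_center in the frame of slope between -0.08 and -0.042 m and y of stop_a_center in the frame of slope between -0.08 and 0.08 m and z of stop_a_center in the frame of slope between 0 and 0.036 m) or (x of stop_b_center in the frame of slope between -0.08 and -0.042 m and y of stop_b_center in the frame of slope between -0.08 and 0.08 m and z of stop_b_center in the frame of slope between 0 and 0.036 m) or (x of stop_c_center in the frame of slope between -0.08 and -0.042 m and y of stop_c_center in the frame of slope between -0.08 and 0.08 m and z of stop_c_center in the frame of slope between 0 and 0.036 m)).
It fails at once if the timer or the jar is moved by more than 20 mm (distance of any of timer, jar from where it was at the start of the episode above 0.02 m).
It also fails if it takes over 72 s, if anything falls off the work surface, if the arm or the gripper's body presses on something with over 40 N, if the wrist force passes 120 N, or if a joint passes its speed limit or range.

## Robot

A 6-joint arm with a two-finger parallel gripper is mounted at the origin on a cart in front of the work surface, level with it; the furniture and walls round the work are solid. World frame = base frame: x ahead of the robot, y to its left, z up, the work surface at z = 0. Lengths are in m, angles in rad, forces in N, time in s.
With the tool pointing down it reaches from about 0.35 to 0.85 m from the base axis. Payload 8.1 kg.
Tool frame: the origin (TCP) lies midway between the tips of the shut fingers; the grasp point (between the pads) lies 19 mm behind it; z points along the fingers, y is the line along which they close (so a half turn about z gives the same grasp; the last joint's range is limited). The gripper opens to 93 mm and grips with 3 to 60 N. Pads are 15 mm wide; open, the fingers measure 128 mm over their backs; the gripper's body (75 mm by 188 mm) begins 65 mm behind the grasp point.
Start: joints at [1.104, 0.13, 1.488, -0, 1.523, -0.085], TCP at [0.224, 0.557, 0.219] pointing down, gripper open.
Joint ranges: [-2.96, 2.96], [-0.89, 2.26], [0.02, 2.5], [-1.34, 4.48], [0, 2.73], [-2.66, 2.66]. Speed limits (rad/s): [2.39, 2.39, 2.79, 3.14, 3.14, 3.14].

## Interface

Orientations are given as a rotation vector (axis times angle).
In Python, from plant import read_state, read_camera, get_calibration, close_job gives the robot as it stands.
- The arm moves only by the shell command python3 -m crank 'ROWS' [FORCE]. ROWS is JSON, a list that holds one entry, the list of rows, each a list of 7 numbers: the gripper's target within -1 to 1 (fully open at 1, half-way at 0, shut at -1), then the shift along the tool's x, y, z as a fraction of full scale, then the turn, a rotation vector about the tool's x, y, z as a fraction of full scale. In form: [[[grip, x, y, z, rx, ry, rz], ...]]. A call has exactly 5 rows; each row is the pose to reach, as a shift and turn from the pose commanded when the call began, along the tool's axes at that moment; what a row does not reach only later rows make up. Full scale, the value 1, is 0.5 m for a shift and 90 degrees for a turn. A row lasts 1/8 s, in which the tool goes at most 62.5 mm and 10.7 degrees, less where a joint would pass 70% of its speed; a pose out of reach is approached as far as the arm can. A call with a number of a shift or a turn outside -1 to 1 is refused whole. A call with a gripper value outside its range is refused whole. The fingers move at their own pace and stop on an object; FORCE is the grip in N (left out, the last holds). Time passes only in rows, so rows that repeat a pose let the fingers close, or fill a call up. It gives the time, the measured TCP pose, the force, the opening and the grip force at its end, in the units of the state.
- read_state(): the state, without advancing time (a new reading comes with each control period).
- read_camera(name): name is "side" or "top" or "wrist"; returns the picture (420x560x3 uint8, red, green, blue); there is no depth.
- get_calibration(name): a dict with "fx", "fy", "cx", "cy" (pixels), "dist_coeffs" ([k1, k2, p1, p2, k3] as OpenCV has them; the pictures are not rectified), "eye" and "orientation" of the camera in the world; the wrist camera has in their place "mount" (4x4, takes a point from camera to tool coordinates, whose origin is the TCP and whose axes are the flange's). Camera axes: x right, y down, z forward; pixel columns grow to the right and rows downward; lengths in m; the calibration is good to about 2 mm. A picture is of the moment at which its call begins: read the wrist's pose just before it. get_calibration takes no time and is no camera call.
- close_job(): hands the job in; it is judged then, once.
The state is a dict: "t": time; "q": joint angles; "dq": joint speeds; "joint_torque": joint torques, N m; "tool_pos": TCP position; "orientation": TCP orientation; "force": force on the tool from outside, world axes, zero at the start; "wrist_torque": the same for the moment, N m; "opening": finger opening in m; "gripper_force": force on a finger pad.
Only numpy, scipy, OpenCV 4.12 (cv2) and the standard library are available. Lean on these libraries where they do the work, as an engineer would, in place of code of your own. Each camera call takes 0.05 s, during which the arm holds its last target. There are 200 camera calls.

## Working session

There is one attempt and no reset: what is moved stays moved. The work goes in short steps, Python scripts to look and compute and a shell command to move; the robot and the scene stay as the last step left them, time stands still between calls to the robot, and variables do not carry over. Pictures are saved under pics/ and viewed, at most 10 in all, crops included, and the job is handed in when it is done.

```bash
ls; mkdir -p pics; python3 - <<'E'
from plant import *
import cv2,numpy as np
s=read_state();print(s)
for n in("top","side"):
    im=read_camera(n);np.save(f"pics/{n}0.npy",im);cv2.imwrite(f"pics/{n}0.png",im[...,::-1]);print(n,get_calibration(n))
print(get_calibration("wrist"))
E
```

```text
pics
{'t': 0.0, 'q': array([ 1.10357776e+00,  1.31123507e-01,  1.48927157e+00,  2.46907962e-05,
        1.52300124e+00, -8.54035223e-02]), 'dq': array([-5.46171956e-04, -3.46110564e-04, -7.10103952e-05, -6.29949958e-05,
        6.28710631e-06,  2.15504110e-03]), 'joint_torque': array([ 1.45160964e-03, -5.59853268e+01, -4.91756845e+01,  7.68978847e-02,
        3.57667124e-02, -1.45124113e-04]), 'tool_pos': array([0.22328046, 0.55629875, 0.21761418]), 'orientation': array([-5.96020995e-01, -3.08400965e+00,  2.71470668e-03]), 'force': array([ 0.20821329, -0.55112376, -0.35095716]), 'wrist_torque': array([-0.00329131,  0.00433111, -0.02676435]), 'gripper_force': 0.0, 'opening': 0.09288756306694856}
top {'fx': 451.44745534504034, 'fy': 451.44745534504034, 'cx': 276.2282252707525, 'cy': 212.8315316235334, 'dist_coeffs': array([-0.14608528,  0.        ,  0.        ,  0.        ,  0.        ]), 'eye': array([0.32986458, 0.01283848, 1.20738109]), 'orientation': array([-2.09694322,  2.15661322, -0.21861924])}
side {'fx': 406.1632501518364, 'fy': 406.1632501518364, 'cx': 283.668596910944, 'cy': 203.31110827925446, 'dist_coeffs': array([-0.06057364,  0.        ,  0.        ,  0.        ,  0.        ]), 'eye': array([0.54508359, 0.81839116, 0.66373597]), 'orientation': array([-0.06349577,  2.80213237, -1.40507604])}
{'fx': 321.0293459551951, 'fy': 321.0293459551951, 'cx': 288.2363225535796, 'cy': 209.93889783566274, 'dist_coeffs': array([-0.05961503,  0.        ,  0.        ,  0.        ,  0.        ]), 'mount': array([[-2.09983071e-04, -9.61512615e-01, -2.74760707e-01,
         7.52358881e-02],
       [ 9.99999978e-01, -2.05507915e-04, -4.50741813e-05,
        -4.33930492e-04],
       [-1.31261060e-05, -2.74760711e-01,  9.61512637e-01,
        -1.65941633e-01],
       [ 0.00000000e+00,  0.00000000e+00,  0.00000000e+00,
         1.00000000e+00]])}
```

View pics/top0.png

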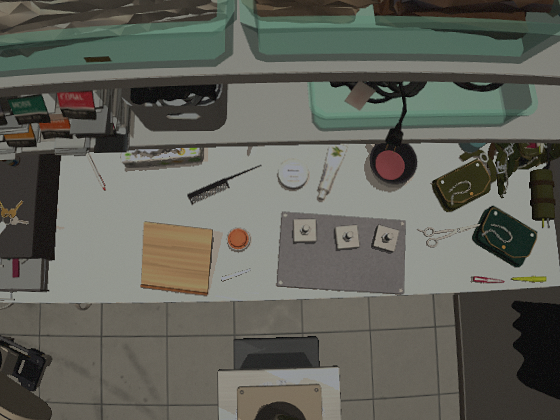

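View pics/side0.png

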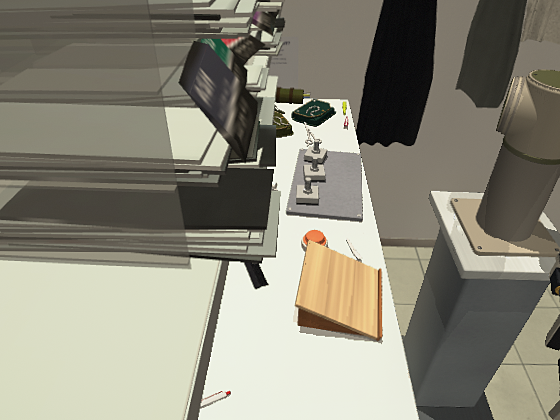

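The top view shows the board with corners near (282,212), (406,220), (402,293) and (277,288). The weights are at about (305,230), (347,237) and (386,238), the wooden rest at (177,257), the timer at (238,238) and the jar at (293,174). The side view shows the same row, with the shelf overhead behind it.

```bash
cat > h.py <<'E'
import numpy as np,cv2
from scipy.spatial.transform import Rotation as R
from plant import *
def ray(n,px,s=None):
    c=get_calibration(n);K=np.array([[c['fx'],0,c['cx']],[0,c['fy'],c['cy']],[0,0,1]])
    u=cv2.undistortPoints(np.array(px,float).reshape(-1,1,2),K,c['dist_coeffs']).reshape(-1,2)
    d=np.c_[u,np.ones(len(u))]
    if n=='wrist':
        T=np.eye(4);T[:3,:3]=R.from_rotvec(s['orientation']).as_matrix();T[:3,3]=s['tool_pos'];M=T@c['mount']
        return M[:3,3],d@M[:3,:3].T
    return c['eye'],d@R.from_rotvec(c['orientation']).as_matrix().T
def onz(n,px,z,s=None):
    e,d=ray(n,px,s);return e+d*((z-e[2])/d[:,2])[:,None]
E
python3 - <<'E'
from h import *
print(onz('top',[(282,212),(406,220),(402,293),(277,288)],.014).round(3))
print('jar',onz('top',[(293,172)],.027).round(3),'timer',onz('top',[(238,238)],.037).round(3))
print('rest',onz('top',[(144,222),(213,227),(211,292),(142,286)],0.046).round(3))
im=np.load('pics/top0.npy');crop=im[195:305,265:420]
cv2.imwrite('pics/c0.png',cv2.resize(crop,None,fx=5,fy=5,interpolation=cv2.INTER_CUBIC)[...,::-1])
hsv=cv2.cvtColor(im,cv2.COLOR_RGB2HSV)
for p in [(296,225),(338,230),(378,245),(290,270)]:print(im[p[1],p[0]],hsv[p[1],p[0]])
print(read_state()['t'], R.from_rotvec(read_state()['orientation']).as_matrix().round(3))
E
```

```text
[[ 0.563 -0.022  0.014]
 [ 0.531 -0.36   0.014]
 [ 0.335 -0.334  0.014]
 [ 0.36  -0.003  0.014]]
jar [[ 0.67  -0.055  0.027]] timer [[0.492 0.095 0.037]]
rest [[0.539 0.343 0.046]
 [0.521 0.16  0.046]
 [0.354 0.166 0.046]
 [0.372 0.345 0.046]]
[148 142 132] [ 19  28 148]
[148 144 132] [ 23  28 148]
[151 145 133] [ 20  30 151]
[103  99  97] [ 10  15 103]
0.1 [[-0.928  0.373 -0.001]
 [ 0.373  0.928 -0.001]
 [ 0.    -0.002 -1.   ]]
```

View pics/c0.png

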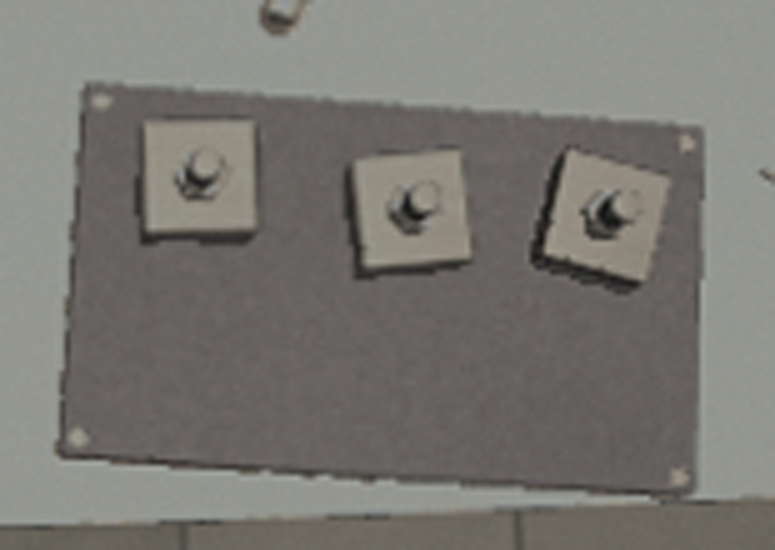

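```bash
python3 - <<'E'
from h import *
im=np.load('pics/top0.npy').astype(int)
m=((im.min(2)>120)&((im[...,0]-im[...,2])>9)).astype(np.uint8)
roi=np.zeros_like(m);roi[212:275,285:405]=1;m*=roi
m=cv2.morphologyEx(m,cv2.MORPH_CLOSE,np.ones((5,5)))
for c in cv2.findContours(m,cv2.RETR_EXTERNAL,cv2.CHAIN_APPROX_NONE)[0]:
    if cv2.contourArea(c)<150: continue
    P=onz('top',c.reshape(-1,2),.038)[:,:2]*1000
    (cx,cy),wh,a=cv2.minAreaRect(P.astype(np.float32));print(round(cx),round(cy),np.round(wh),round(a,1))
# shelf edge height: compare x from both views
for z in(0,.2,.3,.4,.5,.6,.7):print(z,onz('top',[(100,153),(300,148),(500,142)],z)[:,:2].round(3).tolist(),onz('side',[(276,185),(276,255)],z)[:,:2].round(3).tolist())
E
```

```text
482 -294 [55. 56.] 73.0
489 -191 [55. 55.] 3.7
509 -79 [55. 55.] 2.1
0 [[0.751, 0.492], [0.748, -0.079], [0.759, -0.675]] [[0.597, -0.158], [0.581, 0.132]]
0.2 [[0.682, 0.413], [0.678, -0.064], [0.688, -0.561]] [[0.581, 0.136], [0.57, 0.339]]
0.3 [[0.647, 0.373], [0.644, -0.056], [0.652, -0.504]] [[0.574, 0.283], [0.565, 0.442]]
0.4 [[0.612, 0.333], [0.609, -0.049], [0.617, -0.447]] [[0.566, 0.431], [0.56, 0.546]]
0.5 [[0.577, 0.294], [0.575, -0.041], [0.581, -0.39]] [[0.558, 0.578], [0.554, 0.649]]
0.6 [[0.542, 0.254], [0.54, -0.034], [0.546, -0.333]] [[0.55, 0.725], [0.549, 0.753]]
0.7 [[0.507, 0.214], [0.505, -0.026], [0.51, -0.276]] [[0.542, 0.872], [0.543, 0.856]]
```

```bash
python3 -m crank '[[[1,-0.08,-0.09,0.01,0,0,-0.05],[1,-0.16,-0.18,0.02,0,0,-0.09],[1,-0.24,-0.28,0.03,0,0,-0.13],[1,-0.32,-0.37,0.04,0,0,-0.18],[1,-0.40,-0.46,0.04,0,0,-0.24]]]'; python3 - <<'E'
from h import *
s=read_state();M=R.from_rotvec(s['orientation']).as_matrix();print(M.round(3).tolist(),s['tool_pos'],M.T@(np.array([.45,-.19,.19])-s['tool_pos'])/.5)
E
```

```text
t: 0.72
tool_pos: [0.3233, 0.2668, 0.1978]
orientation: [-0.002, -3.141, 0.001]
force: [1.1, 0.7, 0.2]
opening: 0.0932
gripper_force: 0.0
[[-1.0, 0.001, -0.001], [0.001, 1.0, -0.001], [0.001, -0.001, -1.0]] [0.32325472 0.26678607 0.19780271] [-0.25482876 -0.91319249  0.01602608]
```

```bash
python3 -m crank '[[[1,-0.03,-0.11,0,0,0,0],[1,-0.06,-0.22,0,0,0,0],[1,-0.1,-0.33,0,0,0,0],[1,-0.13,-0.44,0,0,0,0],[1,-0.16,-0.55,0,0,0,0]]]';python3 -m crank '[[[1,-0.03,-0.11,0,0,0,0],[1,-0.06,-0.22,0,0,0,0],[1,-0.08,-0.33,0,0,0,0],[1,-0.1,-0.36,0,0,0,0],[1,-0.1,-0.36,0,0,0,0]]]'; python3 - <<'E'
from h import *
s=read_state();im=read_camera('wrist');np.save('pics/w0.npy',im);cv2.imwrite('pics/w0.png',im[...,::-1])
M=R.from_rotvec(s['orientation']).as_matrix();print(M.round(3).tolist(),s['tool_pos'],s['force'])
E
```

```text
t: 1.35
tool_pos: [0.4021, -0.0084, 0.1985]
orientation: [0.008, 3.141, 0.0]
force: [1.1, 0.4, 0.3]
opening: 0.0931
gripper_force: 0.0
t: 1.98
tool_pos: [0.451, -0.1877, 0.1979]
orientation: [-0.011, -3.14, -0.001]
force: [-0.6, 0.2, -0.8]
opening: 0.0929
gripper_force: 0.0
[[-1.0, 0.007, -0.001], [0.007, 1.0, 0.001], [0.001, 0.001, -1.0]] [ 0.45096561 -0.18768066  0.19794828] [-0.562283    0.24063857 -0.81159108]
```

View pics/w0.png

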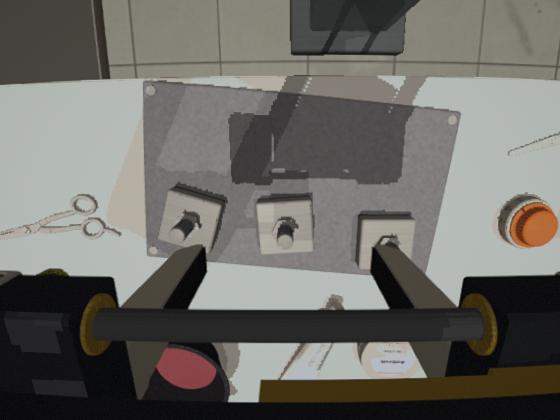

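The wrist view shows the right weight with its base around (193,213), the middle one around (285,225) and the left one around (387,240). The timer is at (533,223) and the jar at (390,355).

```bash
python3 - <<'E'
from h import *
s={'tool_pos':np.array([0.45096561,-0.18768066,0.19794828]),'orientation':np.array([-0.011,-3.14,-0.001])}
im=np.load('pics/w0.npy').astype(int)
m=((im.min(2)>115)&((im[...,0]-im[...,2])>9)).astype(np.uint8)
roi=np.zeros_like(m)
cv2.fillPoly(roi,[np.array([(152,110),(440,120),(415,272),(152,248)])],1);m*=roi
m=cv2.morphologyEx(m,cv2.MORPH_CLOSE,np.ones((7,7)))
for c in cv2.findContours(m,cv2.RETR_EXTERNAL,cv2.CHAIN_APPROX_NONE)[0]:
    if cv2.contourArea(c)<800: continue
    P=onz('wrist',c.reshape(-1,2),.038,s)[:,:2]*1000
    (cx,cy),wh,a=cv2.minAreaRect(P.astype(np.float32));print(round(cx,1),round(cy,1),np.round(wh),round(a,1),cv2.boundingRect(c))
for n,c in dict(M=[(257,200),(311,197),(314,252),(260,254)],L=[(360,214),(414,214),(413,268),(358,270)]).items():
    P=onz('wrist',c,.038,s);print(n,P[:,:2].round(3).tolist(),P.mean(0).round(3))
E
```

```text
508.6 -81.0 [58. 56.] 89.5 (359, 220, 57, 49)
488.5 -192.1 [58. 59.] 3.1 (256, 201, 58, 54)
481.6 -296.0 [58. 57.] 72.6 (158, 191, 63, 63)
M [[0.457, -0.221], [0.454, -0.165], [0.517, -0.161], [0.519, -0.22]] [ 0.487 -0.192  0.038]
L [[0.473, -0.112], [0.474, -0.054], [0.537, -0.049], [0.539, -0.111]] [ 0.506 -0.081  0.038]
```

```bash
python3 -m crank '[[[0.65,-0.07,-0.01,0.08,0,0,-0.04],[0.65,-0.076,-0.01,0.15,0,0,-0.041],[0.65,-0.076,-0.01,0.22,0,0,-0.041],[0.65,-0.076,-0.01,0.27,0,0,-0.041],[0.65,-0.076,-0.01,0.27,0,0,-0.041]]]' 12; python3 - <<'E'
from h import *
s=read_state();M=R.from_rotvec(s['orientation']).as_matrix();print(M.round(3).tolist(),s['tool_pos'],M.T@(np.array([.489,-.192,.022])-s['tool_pos'])/.5)
E
```

```text
t: 2.65
tool_pos: [0.4871, -0.1897, 0.0614]
orientation: [0.096, -3.136, -0.004]
force: [-0.8, -0.2, 0.6]
opening: 0.0766
gripper_force: 0.0
[[-0.998, -0.061, -0.005], [-0.061, 0.998, 0.002], [0.004, 0.003, -1.0]] [ 0.48712549 -0.18966825  0.06140383] [-0.00380171 -0.00510058  0.07877805]
```

```bash
python3 -m crank '[[[0.65,-0.004,-0.004,0.03,0,0,0],[0.65,-0.004,-0.004,0.06,0,0,0],[0.65,-0.004,-0.004,0.078,0,0,0],[0.65,-0.004,-0.004,0.078,0,0,0],[0.4,-0.004,-0.004,0.078,0,0,0]]]' 8; python3 -m crank '[[[0.25,0,0,0,0,0,0],[0.15,0,0,0,0,0,0],[0.1,0,0,0,0,0,0],[0.1,0,0,0,0,0,0],[0.1,0,0,0,0,0,0]]]'
```

```text
t: 3.28
tool_pos: [0.4916, -0.194, 0.025]
orientation: [-0.093, 3.14, -0.0]
force: [-0.4, -0.0, -0.8]
opening: 0.0707
gripper_force: 0.0
t: 3.9
tool_pos: [0.4917, -0.1939, 0.0252]
orientation: [-0.094, 3.139, -0.0]
force: [-0.4, 1.4, 5.9]
opening: 0.0599
gripper_force: 8.0
```

```bash
python3 -m crank '[[[0.1,0,0,-0.001,0,0,0],[0.1,0,0,-0.001,0,0,0],[0.1,0,0,-0.001,0,0,0],[0.1,0,0,-0.001,0,0,0],[0.1,0,0,-0.001,0,0,0]]]'
```

```text
t: 4.53
tool_pos: [0.4914, -0.1939, 0.0252]
orientation: [-0.094, 3.14, -0.0]
force: [1.6, 0.1, 0.9]
opening: 0.0603
gripper_force: 8.0
```

```bash
for i in 1 2; do python3 -m crank '[[[0.1,0.014,0,0,0,0,0],[0.1,0.028,0,0,0,0,0],[0.1,0.042,0,0,0,0,0],[0.1,0.056,0,0,0,0,0],[0.1,0.07,0,0,0,0,0]]]' | grep -E 'tool|force'; done
```

```text
tool_pos: [0.4559, -0.196, 0.0252]
force: [2.0, 0.8, 1.0]
gripper_force: 8.0
tool_pos: [0.421, -0.198, 0.0252]
force: [2.2, -0.4, 1.0]
gripper_force: 8.0
```

```bash
python3 -m crank '[[[0.4,0,0,0,0,0,0],[0.65,0,0,0,0,0,0],[0.65,0,0,-0.04,0,0,0],[0.65,0,0,-0.11,0,0,0],[0.65,0,0,-0.17,0,0,0]]]' | grep -E 'tool|force'; python3 -m crank '[[[0.65,-0.04,0.04,0,0,0,0],[0.65,-0.1,0.12,0,0,0,0.02],[0.65,-0.17,0.2,0,0,0,0.02],[0.65,-0.19,0.223,0,0,0,0.02],[0.65,-0.19,0.223,0.06,0,0,0.02]]]'; python3 - <<'E'
from h import *
s=read_state();M=R.from_rotvec(s['orientation']).as_matrix();print(M.round(3).tolist(),s['tool_pos'],M.T@(np.array([.509,-.081,.025])-s['tool_pos'])/.5)
E
```

```text
tool_pos: [0.4214, -0.1979, 0.111]
force: [0.2, -0.0, -0.8]
gripper_force: 0.0
t: 7.02
tool_pos: [0.5124, -0.0807, 0.0821]
orientation: [-0.048, 3.137, -0.002]
force: [0.5, -0.7, -0.1]
opening: 0.0768
gripper_force: 0.0
[[-1.0, -0.031, 0.005], [-0.031, 1.0, -0.001], [-0.005, -0.002, -1.0]] [ 0.51235784 -0.08072968  0.08211996] [ 0.00725414 -0.00014975  0.11420817]
```

```bash
python3 -m crank '[[[0.65,0.006,0,0.03,0,0,0],[0.65,0.006,0,0.08,0,0,0],[0.65,0.006,0,0.112,0,0,0],[0.65,0.006,0,0.112,0,0,0],[0.4,0.006,0,0.112,0,0,0]]]' 8| grep -E 'tool|force'; python3 -m crank '[[[0.25,0,0,0,0,0,0],[0.15,0,0,0,0,0,0],[0.1,0,0,0,0,0,0],[0.1,0,0,-0.001,0,0,0],[0.1,0,0,-0.001,0,0,0]]]';python3 -m crank '[[[0.1,0,0,-0.001,0,0,0],[0.1,0,0,-0.001,0,0,0],[0.1,0,0,-0.001,0,0,0],[0.1,0,0,-0.001,0,0,0],[0.1,0,0,-0.001,0,0,0]]]'| grep -E 'tool|force'
```

```text
tool_pos: [0.5071, -0.0815, 0.0249]
force: [0.2, 0.1, 0.4]
gripper_force: 0.0
t: 8.28
tool_pos: [0.5074, -0.0813, 0.0252]
orientation: [-0.044, 3.14, -0.001]
force: [1.0, -0.2, 4.1]
opening: 0.0602
gripper_force: 8.0
tool_pos: [0.5068, -0.0812, 0.0252]
force: [1.6, -1.1, 3.1]
gripper_force: 8.0
```

```bash
python3 -m crank '[[[0.1,0,0,-0.0006,0,0,0],[0.1,0.014,0,-0.0006,0,0,0],[0.1,0.028,0,-0.0006,0,0,0],[0.1,0.042,0,-0.0006,0,0,0],[0.1,0.056,0,-0.0006,0,0,0]]]' | grep -E 'tool|force';for i in 1; do python3 -m crank '[[[0.1,0.014,0,0,0,0,0],[0.1,0.028,0,0,0,0,0],[0.1,0.042,0,0,0,0,0],[0.1,0.056,0,0,0,0,0],[0.1,0.07,0,0,0,0,0]]]' | grep -E 'tool|force'; done
```

```text
tool_pos: [0.4778, -0.0819, 0.0253]
force: [1.8, 1.3, 0.2]
gripper_force: 8.0
tool_pos: [0.443, -0.0828, 0.0252]
force: [0.8, -0.3, -2.3]
gripper_force: 8.0
```

```bash
python3 -m crank '[[[0.4,0,0,0,0,0,0],[0.65,0,0,0,0,0,0],[0.65,0,0,-0.04,0,0,0],[0.65,0,0,-0.11,0,0,0],[0.65,0,0,-0.18,0,0,0]]]' | grep -E 'tool|force'; python3 -m crank '[[[0.65,-0.02,-0.1,0,0,0,0.05],[0.65,-0.04,-0.2,0,0,0,0.1],[0.65,-0.066,-0.3,0,0,0,0.16],[0.65,-0.066,-0.428,0,0,0,0.21],[0.65,-0.066,-0.428,0,0,0,0.21]]]'; python3 - <<'E'
from h import *
s=read_state();M=R.from_rotvec(s['orientation']).as_matrix();print(M.round(3).tolist(),s['tool_pos'],M.T@(np.array([.482,-.296,.025])-s['tool_pos'])/.5)
E
```

```text
tool_pos: [0.4436, -0.0828, 0.1164]
force: [0.8, -0.9, -1.2]
gripper_force: 0.0
t: 11.4
tool_pos: [0.4824, -0.2998, 0.1153]
orientation: [0.48, 3.105, -0.002]
force: [0.2, 0.5, 0.4]
opening: 0.0768
gripper_force: 0.0
[[-0.953, 0.302, -0.0], [0.302, 0.953, -0.001], [-0.0, -0.001, -1.0]] [ 0.48239615 -0.29983702  0.11526111] [0.00310158 0.00725556 0.18051463]
```

```bash
python3 -m crank '[[[0.65,0.003,0.006,0.06,0,0,0],[0.65,0.003,0.006,0.12,0,0,0],[0.65,0.003,0.006,0.178,0,0,0],[0.65,0.003,0.006,0.178,0,0,0],[0.4,0.003,0.006,0.178,0,0,0]]]' 8| grep -E 'tool|force'; python3 -m crank '[[[0.25,0,0,0,0,0,0],[0.15,0,0,0,0,0,0],[0.1,0,0,0,0,0,0],[0.1,0,0,-0.001,0,0,0],[0.1,0,0,-0.001,0,0,0]]]';python3 -m crank '[[[0.1,0,0,-0.0006,0,0,0],[0.1,0,0,-0.0006,0,0,0],[0.1,0,0,-0.0006,0,0,0],[0.1,0,0,-0.0006,0,0,0],[0.1,0,0,-0.0006,0,0,0]]]'| grep -E 'tool|force'
```

```text
tool_pos: [0.4828, -0.2925, 0.0276]
force: [-0.7, 0.1, -0.2]
gripper_force: 0.0
t: 12.65
tool_pos: [0.4831, -0.2937, 0.0282]
orientation: [0.472, 3.103, -0.003]
force: [0.6, -5.4, 6.3]
opening: 0.0603
gripper_force: 8.0
tool_pos: [0.4831, -0.2937, 0.0283]
force: [1.6, -6.1, 3.2]
gripper_force: 8.0
```

```bash
python3 -m crank '[[[0.1,0,-0.002,-0.0006,0,0,0],[0.1,0.014,-0.005,-0.0006,0,0,0],[0.1,0.028,-0.01,-0.0006,0,0,0],[0.1,0.042,-0.014,-0.0006,0,0,0],[0.1,0.056,-0.018,-0.0006,0,0,0]]]' 12| grep -E 'tool|force|open'; python3 -m crank '[[[0.1,0.014,-0.0045,0,0,0,0],[0.1,0.028,-0.009,0,0,0,0],[0.1,0.042,-0.0135,0,0,0,0],[0.1,0.056,-0.018,0,0,0,0],[0.1,0.075,-0.024,0,0,0,0]]]' | grep -E 'tool|force|open'
```

```text
tool_pos: [0.4543, -0.2925, 0.0283]
force: [7.1, 0.3, 2.4]
opening: 0.0596
gripper_force: 12.0
tool_pos: [0.415, -0.2928, 0.0283]
force: [7.6, 0.4, 3.1]
opening: 0.0597
gripper_force: 12.0
```

R drags at about 7 N against 1–2 N for the other two, so R is the gripping one. Before lifting it, I'll check that all three have moved and locate the rest precisely.

```bash
python3 - <<'E'
from h import *
im=read_camera('top');cv2.imwrite('pics/t1.png',cv2.resize(im[190:310,130:420],None,fx=2.7,fy=2.7)[...,::-1])
# rest: orange wood mask on initial image
im=np.load('pics/top0.npy');h=cv2.cvtColor(im,cv2.COLOR_RGB2HSV)
m=((h[...,1]>70)&(h[...,2]>110)).astype(np.uint8);roi=np.zeros_like(m);roi[210:305,130:222]=1;m*=roi
c=max(cv2.findContours(m,0,2)[0],key=cv2.contourArea)
q=cv2.approxPolyDP(c,5,True).reshape(-1,2);print(q.tolist())
# plane: iterate heights: low edge z~.046-.085*sin22, high edge z~.046+.032
for p in q: print(p,[onz('top',[p],z)[0,:2].round(3).tolist() for z in(.014,.046,.078)])
E
```

```text
[[144, 222], [141, 282], [206, 291], [211, 230]]
[144 222] [[0.545, 0.352], [0.539, 0.343], [0.534, 0.334]]
[141 282] [[0.384, 0.357], [0.382, 0.348], [0.381, 0.339]]
[206 291] [[0.357, 0.183], [0.356, 0.179], [0.356, 0.174]]
[211 230] [[0.519, 0.169], [0.514, 0.165], [0.509, 0.161]]
```

View pics/t1.png

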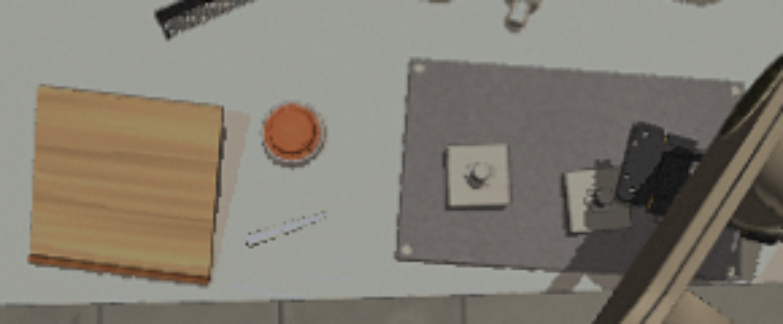

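Crop after the drags: L stands at (478,175) and M at (598,200), both clearly nearer, and the arm hides R in the grip. The rest's face has corners (38,86), (222,108), (210,278) and (30,256). Cast at their heights these give centre ≈(0.442, 0.257), yaw ≈ −7.3°, with sizes of 175–180 × 158 mm in plan that match the spec. Next I regrip lower and lift.

```bash
python3 -m crank '[[[0.45,0,0,0,0,0,0],[0.45,0,0,0,0,0,0],[0.45,0,0,0.012,0,0,0],[0.45,0,0,0.012,0,0,0],[0.1,0,0,0.012,0,0,0]]]' 15| grep -E 'tool|force|open'; python3 -m crank '[[[0.1,0,0,0,0,0,0],[0,0,0,0,0,0,0],[0,0,0,-0.001,0,0,0],[0,0,0,-0.001,0,0,0],[0,0,0,-0.001,0,0,0]]]' 30 | grep -E 'tool|force|open'
python3 -m crank '[[[0,0,0,-0.02,0,0,0],[0,0,0,-0.07,0,0,0],[0,0,0,-0.15,0,0,0],[0,0,0,-0.24,0,0,0],[0,0,0,-0.3,0,0,0]]]' 30 ;python3 - <<'E'
from h import *
s=read_state();M=R.from_rotvec(s['orientation']).as_matrix();print(M.round(3).tolist(),s['tool_pos'])
E
```

```text
tool_pos: [0.4132, -0.293, 0.0212]
force: [-0.3, -0.2, -0.4]
opening: 0.0619
gripper_force: 0.0
tool_pos: [0.413, -0.2929, 0.0216]
force: [0.4, -0.2, -7.8]
opening: 0.0597
gripper_force: 30.0
t: 16.45
tool_pos: [0.4141, -0.2938, 0.1754]
orientation: [0.472, 3.103, -0.003]
force: [0.3, 0.2, -6.4]
opening: 0.0599
gripper_force: 30.0
[[-0.955, 0.297, 0.003], [0.297, 0.955, -0.002], [-0.003, -0.001, -1.0]] [ 0.41405109 -0.29377453  0.1754337 ]
```

```bash
python3 -m crank '[[[0,0.03,0.1,0,0,0,0],[0,0.06,0.2,0,0,0,-0.03],[0,0.09,0.3,0,0,0,-0.06],[0,0.12,0.4,0,0,0,-0.09],[0,0.15,0.5,0,0,0,-0.11]]]' | grep -E 'tool|force|open'; python3 -m crank '[[[0,0.015,0.1,-0.01,0,0,0],[0,0.03,0.2,-0.02,0,0,0],[0,0.045,0.3,-0.03,0,0,0],[0,0.06,0.4,-0.03,0,0,0],[0,0.075,0.5,-0.03,0,0,0]]]' ;cat > tgt.py <<'E'
from h import *
import sys
s=read_state();M=R.from_rotvec(s['orientation']).as_matrix()
a,p=np.radians(22),np.radians(-7.3)
sx=np.array([np.cos(a)*np.cos(p),np.cos(a)*np.sin(p),np.sin(a)]);sy=np.array([-np.sin(p),np.cos(p),0]);n=np.cross(sx,sy)
T=np.c_[-sx,sy,-n]
P=np.array([.442,.257,.046])+.003*sx+(.0076+float(sys.argv[1]))*n
print(s['tool_pos'],'shift',(M.T@(P-s['tool_pos'])/.5).round(4),'turn',(R.from_matrix(M.T@T).as_rotvec()/(np.pi/2)).round(4),s['force'].round(1))
E
python3 tgt.py .07
```

```text
tool_pos: [0.4159, -0.0306, 0.1729]
force: [1.2, 0.6, -7.9]
opening: 0.0597
gripper_force: 30.0
t: 17.7
tool_pos: [0.4109, 0.2223, 0.1881]
orientation: [0.202, 3.134, 0.001]
force: [1.3, 0.3, -7.2]
opening: 0.0597
gripper_force: 30.0
[0.41085588 0.22234554 0.18809171] shift [-1.000e-04  7.660e-02  1.381e-01] turn [ 2.000e-04 -2.435e-01 -9.000e-04] [ 1.3  0.3 -7.2]
```

```bash
python3 -m crank '[[[0,0,0.03,0,0,-0.08,0],[0,0,0.06,0.03,0,-0.16,0],[0,0,0.0766,0.07,0,-0.2435,0],[0,0,0.0766,0.1,0,-0.2435,0],[0,0,0.0766,0.13,0,-0.2435,0]]]' | grep -E 'tool|force|open'; python3 tgt.py 0.015; python3 - <<'E'
from h import *
im=read_camera('side');cv2.imwrite('pics/s1.png',cv2.resize(im[150:360,230:450],None,fx=2.5,fy=2.5)[...,::-1])
E
```

```text
tool_pos: [0.416, 0.2587, 0.1221]
force: [-0.3, 0.2, -7.7]
opening: 0.0596
gripper_force: 30.0
[0.41600056 0.25865123 0.12210515] shift [0.0025 0.0033 0.1154] turn [-0.0001 -0.0018 -0.0009] [-0.3  0.2 -7.7]
```

View pics/s1.png

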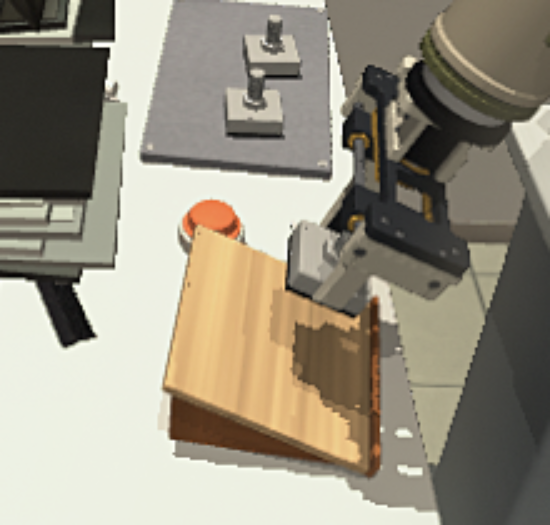

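The side crop shows the weight held parallel to the panel above it at about (320,265), and the other two standing upright on the board at (255,105) and (272,50). Lowering now.

```bash
python3 -m crank '[[[0,0.002,0.003,0.04,0,0,0],[0,0.002,0.003,0.08,0,0,0],[0,0.002,0.003,0.105,0,0,0],[0,0.002,0.003,0.118,0,0,0],[0,0.002,0.003,0.118,0,0,0]]]' | grep -E 'tool|force|open'; python3 tgt.py 0; python3 -m crank '[[[0,0,0,0.004,0,0,0],[0,0,0,0.008,0,0,0],[0,0,0,0.012,0,0,0],[0,0,0,0.016,0,0,0],[0,0,0,0.016,0,0,0]]]' | grep -E 'tool|force|open'; python3 tgt.py 0
```

```text
tool_pos: [0.4373, 0.257, 0.0669]
force: [0.0, 0.3, -7.7]
opening: 0.0597
gripper_force: 30.0
[0.43727259 0.25702382 0.06685577] shift [0.0009 0.0012 0.027 ] turn [-0.0008 -0.0013 -0.0013] [ 0.   0.3 -7.7]
tool_pos: [0.4399, 0.2569, 0.0593]
force: [0.2, -0.8, -6.9]
opening: 0.0596
gripper_force: 30.0
[0.43985249 0.25687148 0.05927889] shift [0.     0.0008 0.011 ] turn [-0.0005 -0.0011 -0.0008] [ 0.2 -0.8 -6.9]
```

5.5 mm remain by estimate, so I go down in 1 mm steps and watch the force.

```bash
python3 -m crank '[[[0,0,0,0.002,0,0,0],[0,0,0,0.004,0,0,0],[0,0,0,0.006,0,0,0],[0,0,0,0.007,0,0,0],[0,0,0,0.007,0,0,0]]]' | grep -E 'tool|force|open'; python3 -m crank '[[[0,0,0,0.001,0,0,0],[0,0,0,0.002,0,0,0],[0,0,0,0.003,0,0,0],[0,0,0,0.003,0,0,0],[0,0,0,0.003,0,0,0]]]' | grep -E 'tool|force|open'; python3 tgt.py 0
```

```text
tool_pos: [0.4412, 0.2567, 0.0562]
force: [-0.1, 0.2, -7.4]
opening: 0.0595
gripper_force: 30.0
tool_pos: [0.4418, 0.2567, 0.0548]
force: [-0.7, 0.4, -7.1]
opening: 0.0598
gripper_force: 30.0
[0.44182718 0.25669864 0.0548422 ] shift [0.0004 0.0006 0.0013] turn [-0.0004 -0.001  -0.0009] [-0.7  0.4 -7.1]
```

```bash
for i in 1 2; do python3 -m crank '[[[0,0,0,0.001,0,0,0],[0,0,0,0.002,0,0,0],[0,0,0,0.002,0,0,0],[0,0,0,0.002,0,0,0],[0,0,0,0.002,0,0,0]]]' | grep -E 'tool|force:'; done
```

```text
tool_pos: [0.4422, 0.2567, 0.054]
force: [-0.0, 0.7, -7.2]
gripper_force: 30.0
tool_pos: [0.4425, 0.2567, 0.0535]
force: [-6.2, -1.6, 0.7]
gripper_force: 30.0
```

Contact. I release gradually.

```bash
python3 -m crank '[[[0,0,0,0,0,0,0],[0,0,0,0,0,0,0],[0,0,0,0,0,0,0],[0.3,0,0,0,0,0,0],[0.45,0,0,0,0,0,0]]]' 5 | grep -E 'tool|force:|open'; python3 -m crank '[[[0.6,0,0,0,0,0,0],[0.6,0,0,0,0,0,0],[0.6,0,0,-0.02,0,0,0],[0.6,0,0,-0.06,0,0,0],[0.6,0,0,-0.12,0,0,0]]]' | grep -E 'tool|force:|open';python3 -m crank '[[[0.6,0,0,-0.06,0,0,0],[0.6,0,0,-0.12,0,0,0],[0.6,0,0,-0.16,0,0,0],[0.6,0,0,-0.16,0,0,0],[0.6,0,0,-0.16,0,0,0]]]' | grep -E 'tool|force:|open'; python3 - <<'E'
from h import *
im=read_camera('side');im2=read_camera('top')
a=cv2.resize(im[150:360,250:410],(400,525));b=cv2.resize(im2[200:305,130:220],(400,467));b=cv2.copyMakeBorder(b,0,58,0,0,0)
cv2.imwrite('pics/f.png',np.hstack([a,b])[...,::-1]);print(read_state()['t'])
E
```

```text
tool_pos: [0.4438, 0.2573, 0.0543]
force: [-0.5, 0.1, 0.7]
opening: 0.0654
gripper_force: 0.0
tool_pos: [0.4196, 0.2591, 0.109]
force: [0.2, 1.2, -0.5]
opening: 0.0744
gripper_force: 0.0
tool_pos: [0.3906, 0.2632, 0.1823]
force: [-0.2, 0.6, -0.7]
opening: 0.0743
gripper_force: 0.0
24.1
```

View pics/f.png

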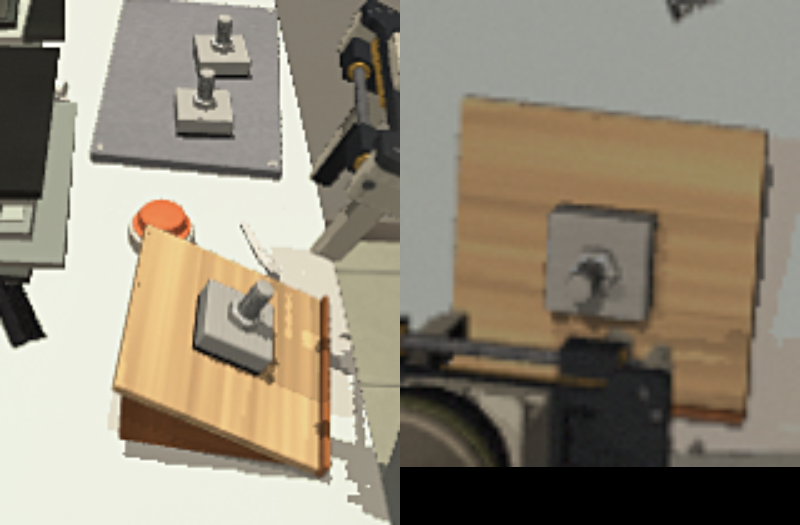

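The weight sits flush near the middle of the rest, at (237,325) in the side crop and (600,262) in the top crop. The other two stand upright on the board, the timer and jar are undisturbed, and the gripper is clear.

```bash
python3 -c "
from plant import *
print(close_job())"
```

```text
the job is handed in; nothing more can be done
None
```

I dragged all three weights 6–7 cm; the right-hand one dragged hardest (about 7 N against 1–2 N), and it now rests flush near the middle of the slope with the other two standing on the board. The job is handed in, but the hand-in returned no verdict.

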